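Stand two panels against the fence for priming

ROBOT

A 6-joint arm with a two-finger parallel gripper is mounted at the origin on a cart in front of the work surface, level with it; the furniture and walls round the work are solid. World frame = base frame: x ahead of the robot, y to its left, z up, the work surface at z = 0. Lengths are in m, angles in rad, forces in N, time in s.
With the tool pointing down it reaches from about 0.35 to 0.975 m from the base axis. Payload 4.9 kg.
Tool frame: the origin (TCP) lies on the centre line of the jaws, within the pads' length; the fingertips stand manip.tip_reach ahead of it and the grasp point (between the pads) is the TCP (manip.tip_reach is the distance from the TCP to the fingertips, in m); z points along the fingers, y is the line along which they close (so a half turn about z gives the same grasp; the last joint's range is limited). The gripper opens to 85 mm and grips with 20 to 120 N. Pads are 22 mm wide; open, the fingers measure 114 mm over their backs; the gripper's body (76 mm by 85 mm) begins 54 mm behind the grasp point. The pads swing forward as they close: fully open they stand 13 mm farther back than shut.
Start: joints at [-1.246, 0.053, 1.613, -0, 1.476, -0.119], TCP at [0.268, -0.564, 0.25] pointing down, gripper open.
Joint ranges: [-3.01, 3.01], [-1.01, 2.22], [0.06, 2.58], [-1.02, 4.17], [0.09, 2.62], [-3.14, 3.14]. Speed limits (rad/s): [2.57, 2.57, 3.14, 3.14, 3.14, 3.14].

INTERFACE

Orientations are given as a unit quaternion [w, x, y, z].
In Python, from plant import manip gives the robot as it stands. The module is installed in compiled form; this text tells all that it offers.
- The arm moves only by the tool move_arm, never from a script. Its argument "rows" is a list of rows, each a list of 7 numbers: the shift along the tool's x, y, z in cm, then the turn, a rotation vector about the tool's x, y, z in degrees, then the opening, from -1 (shut) to 1 (fully open). In form: [[tx, ty, tz, ax, ay, az, jaw], ...]. A call has 1 to 20 rows; each row shifts and turns the commanded pose from where the row before left it, along the tool's axes as they then stand; what a row does not reach is not made up. A row lasts 1/12 s, in which the tool goes at most 41.7 mm and 7.16 degrees, less where a joint would pass 70% of its speed; a pose out of reach is approached as far as the arm can. A call is refused whole if a number of a shift passes 4.17 or a number of a turn 7.16, either way. A call with a gripper value outside its range is refused whole. The fingers move at their own pace and stop on an object; the grip force is fixed at half the most. Time passes only in rows, so rows that do not move let the fingers close. It gives the time, the measured TCP pose, the force, the opening and the grip force at its end, in the units of the state.
- manip.state(): the state, without advancing time (a new reading comes with each control period).
- manip.grab_frame(name): name is "scene" or "top" or "wrist"; returns a dict with "img" (400x640x3 uint8, blue, green, red), "mtx" (3x3 intrinsics, pixels), "R" (3x3) and "t" (3): a world point X has camera coordinates R X + t. Camera axes: x right, y down, z forward; pixel columns grow to the right and rows downward; lengths in m; the calibration is good to about 2 mm. The wrist camera is an equidistant fisheye: a pixel r from the principal point sees the ray r / f radians off the axis. A picture is of the moment at which its call begins. There is no depth.
- manip.job_done(): hands the job in; it is judged then, once.
The state is a dict: "time": time; "joint_pos": joint angles; "joint_vel": joint speeds; "joint_efforts": joint torques, N m; "tool_pos": TCP position; "tool_rot": TCP orientation; "contact_force": force on the tool from outside, world axes, zero at the start; "ft_torque": the same for the moment, N m; "gripper_width": opening from 0.0 (shut) to 1.0 (fully open); "grasp_force": force on a finger pad.
Only numpy, scipy, OpenCV 4.12 (cv2) and the standard library are available. Lean on these libraries where they do the work, as an engineer would, in place of code of your own. Each camera call takes 0.05 s, during which the arm holds its last target. There are 200 camera calls.

TASK

Get both grey test panels ready to spray: slide the long one out from under the wooden block, past the two bench dogs, leaving the block and the tape roll on it undisturbed, then lean both panels on end against the front of the low plywood fence at a safe, moderate slope. Seen from the robot, the long panel goes wholly in the left half of the fence and the short one wholly in the right half, square to the fence, each standing on the worktop with its foot drawn out and its upper part resting on the fence. Leave everything else alone.

Things in the scene. Friction and masses are not known exactly. Their poses are not given: they have to be found in the camera images.
- fence: Fixed upright plywood board, 260 mm wide (y), 100 mm high, 18 mm thick, on two small steel brackets behind it. Origin: bottom edge of its FRONT face, mid-width, on the worktop. Its x axis points out of the back, away from the robot; y to the left along the face; z up. A thin dark line on the face marks mid-width (y = 0). Yaw varies.
- dogs: Two fixed steel bench dogs (round posts 16 mm across, 49 mm high, each with a foot flange 28 mm across and 4 mm high), 110 mm apart centre to centre. Origin on the worktop midway between them; y runs from dog to dog. The block stands just behind them on the +x side and is held back by them when the panel under it is pulled toward -x; the long panel passes between them.
- long_panel: Grey flat panel 160 x 60 x 14 mm, about 135 g, same at both ends. Origin: centre of its underside (one 160 x 60 face; z points from it to the other face), x along the 160 mm length, y across the 60 mm width. It starts flat on the worktop along the dogs' x axis, about 76 mm of it sticking out on the dogs' -x side and about 75 mm of it under the block.
- short_panel: Grey flat panel 130 x 60 x 14 mm, 110 g, same at both ends. Origin: centre of its underside (z points to the other face), x along the length, y across. Starts flat and free at the robot's left, its x axis 55 to 95 degrees left of world x. Fixed open storage bins, 250 mm high, fronts at about x = 0.57, stand between it and the fence's rear; a fixed vice at x 0.35 to 0.48, y 0.13 to 0.23.
- block: Solid plain wooden block 110 (x) x 150 (y) x 45 mm high, loose, 0.3 kg, origin at the centre of its underside; it starts lying across the long panel, 14 mm above the worktop, touching or nearly touching the dogs, its x axis along the panel. When the panel is pulled out it settles onto the worktop (or an edge stays on the dogs' low flanges, which is fine).
- tape: Loose roll of masking tape, 100 mm across, 25 mm high, origin at the centre of its underside, lying on top of the block.
- marker_pen: Bystander: marker pen 135 mm long lying on the worktop, origin at its middle.
- pad: Bystander: dark brake pad 74 x 82 x 13 mm lying on the worktop, origin at the centre of its underside.
- filter: Bystander: blue and white oil filter, 72 mm across, 94 mm high, standing; origin at the centre of its underside.
- flashlight: Bystander: black torch 141 mm long, 36 mm high, lying; origin at the centre of its underside.

How it is judged:
On the way:
1. the long panel has been slid out from under the block, clear of the dogs, with the block and tape still in place (x of long_panel in the frame of dogs below -0.085 m and distance of block from where it was at the start of the episode below 0.045 m and angle between block's own z axis and vertical below 0.1 rad and distance between tape and block below 0.08 m), for 0.1 s.
At the end, for the whole second after the job is handed in: Each panel stands on the worktop at rest, touching the fence front, leaning 5 to 40 degrees from vertical, square within 20 degrees, centre 28 to 110 mm from mid-width: long one left, short one right. Block moved under 45 mm and within 6 degrees of level, tape roll on it ((angle between long_panel's own x axis and vertical below 0.7 rad or angle between long_panel's own x axis and vertical above 2.44 rad) and angle between long_panel's own x axis and vertical between 0.08 and 3.06 rad and angle between the y axis of each of long_panel, short_panel and the y axis of fence, either way round below 0.35 rad and x of long_panel in the frame of fence between -0.1 and 0 m and y of long_panel in the frame of fence between 0.028 and 0.11 m and height (world z) of long_panel between 0.055 and 0.095 m and contact force between each of long_panel, short_panel and fence above 0.02 N and linear speed of each of long_panel, short_panel below 0.02 m/s and (angle between short_panel's own x axis and vertical below 0.7 rad or angle between short_panel's own x axis and vertical above 2.44 rad) and angle between short_panel's own x axis and vertical between 0.08 and 3.06 rad and x of short_panel in the frame of fence between -0.1 and 0 m and y of short_panel in the frame of fence between -0.11 and -0.028 m and height (world z) of short_panel between 0.042 and 0.08 m and distance of block from where it was at the start of the episode below 0.045 m and angle between block's own z axis and vertical below 0.1 rad and distance between tape and block below 0.08 m).
It fails at once if the block is pushed, carried or tipped out of its place (distance of block from where it was at the start of the episode above 0.05 m or angle between block's own z axis and vertical above 0.35 rad).
It fails at once if the tape roll falls or is taken off the block (distance between tape and block above 0.09 m).
It fails at once if a bystander is displaced by more than 50 mm (distance of any of marker_pen, pad, filter, flashlight from where it was at the start of the episode above 0.05 m).
It also fails if it takes over 64 s, if anything falls off the work surface, if the arm or the gripper's body presses on something with over 40 N, if the wrist force passes 120 N, or if a joint passes its speed limit or range.

## Working session

There is one attempt and no reset: what is moved stays moved. The work goes in short steps, Python scripts to look and compute and a tool call to move; the robot and the scene stay as the last step left them, time stands still between calls to the robot, and variables do not carry over. Pictures are saved under pics/ and viewed, at most 10 in all, crops included, and the job is handed in when it is done.

Besides the shell and the picture viewer there is one more tool, called by a JSON object that holds its "api" and its "payload", one argument or row to a line. move_arm: Moves the arm, as the interface text tells. Its arguments: {"type":"object","properties":{"rows":{"type":"array","items":{"type":"array","items":{"type":"number"}}}},"required":["rows"]}

```bash
mkdir -p pics; cat > h.py <<'E'
import numpy as np, cv2, pickle
from plant import manip
def grab(n,save=None):
    f=manip.grab_frame(n)
    if save: cv2.imwrite(save,f["img"])
    return f
def ray(f,u,v):
    K=np.array(f["mtx"]);R=np.array(f["R"]);t=np.array(f["t"])
    d=R.T@np.linalg.solve(K,[u,v,1.]);return -R.T@t,d
def onz(f,u,v,z):
    c,d=ray(f,u,v);return c+d*(z-c[2])/d[2]
def proj(f,X):
    p=np.array(f["mtx"])@(np.array(f["R"])@np.array(X)+np.array(f["t"]));return p[:2]/p[2]
E
python3 - <<'E'
from h import *
a=grab("scene","pics/s0.png");b=grab("top","pics/t0.png")
pickle.dump((a,b),open("f0.pkl","wb"))
s=manip.state();print(s["tool_pos"],s["tool_rot"],s["time"],manip.tip_reach,s["gripper_width"])
for f in(a,b):print(-np.array(f["R"]).T@f["t"],f["mtx"])
E
```

```text
[ 0.26817715 -0.56394697  0.24917   ] [-9.35805194e-04  9.75484750e-01  2.20065025e-01 -1.03520919e-04] 0.1 0.019 1.0017069119532744
[-0.41116319 -0.82687128  0.88341877] [[362.50071603   0.         323.00065606]
 [  0.         362.50071603 198.03828336]
 [  0.           0.           1.        ]]
[ 0.35243585 -0.05179328  1.203653  ] [[378.1366658    0.         316.08569143]
 [  0.         378.1366658  198.3198799 ]
 [  0.           0.           1.        ]]
```

View pics/t0.png

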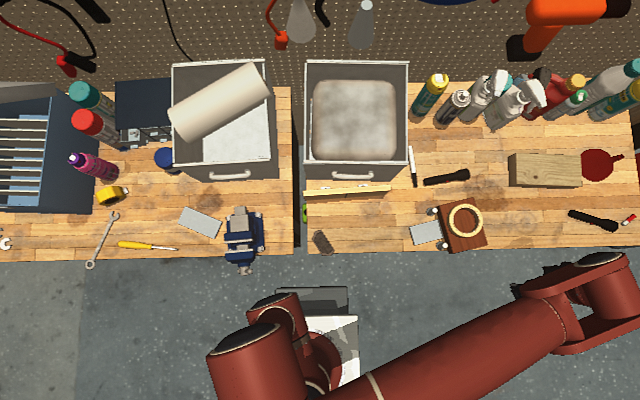

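View pics/s0.png

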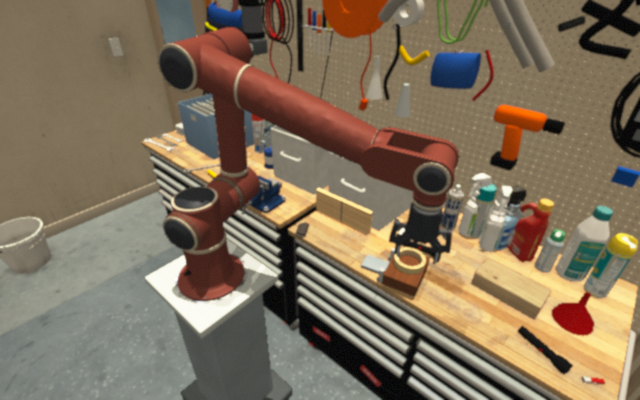

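```bash
python3 - <<'E'
from h import *
a,b=pickle.load(open("f0.pkl","rb"))
print(np.round(b["R"],3))
i=b["img"]
c1=cv2.resize(i[150:260,290:490],None,fx=4,fy=4,interpolation=cv2.INTER_CUBIC)
c2=cv2.resize(i[195:250,170:270],None,fx=3,fy=3,interpolation=cv2.INTER_CUBIC)
o=np.zeros((600,800,3),np.uint8);o[:440]=c1;o[435:600,:300]=c2
c3=cv2.resize(a["img"][180:300,290:440],None,fx=1.3,fy=1.3);o[440:596,400:595]=c3
cv2.imwrite("pics/c0.png",o)
E
```

```text
[[-0.026 -1.    -0.01 ]
 [-0.991  0.027 -0.134]
 [ 0.134  0.007 -0.991]]
```

View pics/c0.png

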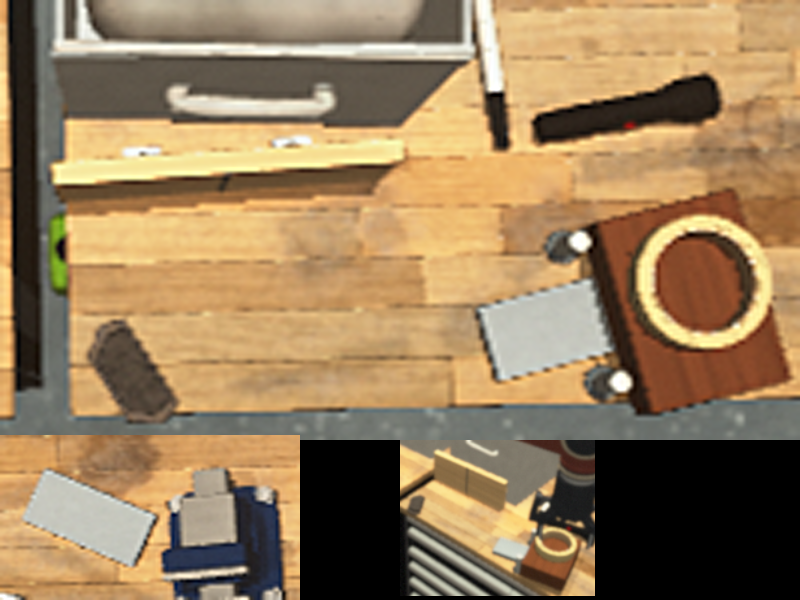

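The picture shows the fence top front edge from crop (55,186) to (403,160), the long panel's free end at crop (476,312)–(497,380), dog tops at crop (580,242) and (621,382), and the short panel at top-image ≈(200,222). Next I measure these.

```bash
cat >> h.py <<'E'
def greymask(f):
    i=cv2.cvtColor(f["img"],cv2.COLOR_BGR2HSV)
    m=((i[...,1]<45)&(i[...,2]>130)).astype(np.uint8)*255
    return m
def panels(f,amin=250,z=.014,box=None):
    m=greymask(f)
    if box: q=np.zeros_like(m);q[box[1]:box[3],box[0]:box[2]]=255;m&=q
    for c in cv2.findContours(m,cv2.RETR_EXTERNAL,cv2.CHAIN_APPROX_NONE)[0]:
        if cv2.contourArea(c)<amin: continue
        w=np.array([onz(f,*p[0],z)[:2] for p in c],np.float32)
        yield c.reshape(-1,2).mean(0),cv2.minAreaRect(w)
E
python3 - <<'E'
from h import *
a,b=pickle.load(open("f0.pkl","rb"))
for c,r in panels(b,box=(170,190,480,260)):
    print(c,r); print(np.round(cv2.boxPoints(r),3).tolist())
C=lambda u,v:(290+u/4-.4,150+v/4-.4)
L=onz(b,*C(55,186),.1);R=onz(b,*C(403,161),.1);M=onz(b,*C(226,176),.1);print("fence",L,R,(L+R)/2,np.linalg.norm(L-R),M)
d=(L-R);print("yaw",np.degrees(np.arctan2(-d[0],d[1])))
for u,v in((580,242),(621,382)):print("dog",onz(b,*C(u,v),.049))
for u,v in((592,228),(736,190),(790,378),(640,414)):print("block",onz(b,*C(u,v),.059))
print("tape",onz(b,*C(703,281),.084), "fl",onz(b,*C(540,128),.02),onz(b,*C(715,95),.02),"pen",onz(b,*C(500,150),0),"pad",onz(b,*C(132,370),.013),"left bench edge",onz(b,*C(65,300),0),onz(b,*C(500,408),0),"bin",onz(b,*C(70,118),0.0))
E
```

```text
[425.54444444 232.04444444] ((0.3978767693042755, -0.38319021463394165), (0.05845875293016434, 0.0914793461561203), 12.44465446472168)
[[0.35899999737739563, -0.3449999988079071], [0.3790000081062317, -0.4339999854564667], [0.4359999895095825, -0.421999990940094], [0.4169999957084656, -0.3319999873638153]]
[199.20952381 222.19047619] ((0.44816356897354126, 0.32760852575302124), (0.12929442524909973, 0.05888688564300537), 65.80074310302734)
[[0.39500001072883606, 0.2809999883174896], [0.4490000009536743, 0.25699999928474426], [0.5019999742507935, 0.375], [0.4480000138282776, 0.39899998903274536]]
fence [ 0.50961718 -0.00691265  0.1       ] [ 0.52127563 -0.26382038  0.1       ] [ 0.51544641 -0.13536652  0.1       ] 0.25717213197409344 [ 0.51364519 -0.13309964  0.1       ]
yaw 2.5982944416625817
dog [ 0.46276999 -0.40539314  0.049     ]
dog [ 0.35587407 -0.42907234  0.049     ]
block [ 0.47223352 -0.41212643  0.059     ]
block [ 0.49835172 -0.52327291  0.059     ]
block [ 0.35556658 -0.55194708  0.059     ]
block [ 0.33181211 -0.43824696  0.059     ]
tape [ 0.4281166  -0.48321474  0.084     ] fl [ 0.55699352 -0.38882598  0.02      ] [ 0.5797355  -0.52893073  0.02      ] pen [ 0.54339655 -0.36131312  0.        ] pad [ 0.37509075 -0.0605243   0.013     ] left bench edge [ 0.4320406  -0.00887055  0.        ] [ 0.3382082  -0.34889428  0.        ] bin [ 0.57906484 -0.01615149  0.        ]
```

```bash
cat >> h.py <<'E'
from scipy.spatial.transform import Rotation as Ro
from scipy.linalg import logm, expm
from scipy.optimize import least_squares
import json,os,sys
def T(R,p): M=np.eye(4);M[:3,:3]=R;M[:3,3]=p;return M
def now():
    s=manip.state();q=s["tool_rot"]
    d=json.load(open("log.json")) if os.path.exists("log.json") else []
    d.append([list(map(float,s["joint_pos"])),list(map(float,s["tool_pos"])),list(map(float,q))]);json.dump(d,open("log.json","w"))
    return T(Ro.from_quat([q[1],q[2],q[3],q[0]]).as_matrix(),s["tool_pos"])
def tool(yaw,tilt,p):
    "tool down with x at yaw (deg), then turned by tilt about tool y"
    R=Ro.from_euler('z',yaw,degrees=True)*Ro.from_euler('x',180,degrees=True)*Ro.from_euler('y',tilt,degrees=True)
    return T(R.as_matrix(),p)
def rows(A,B,n=None):
    D=np.linalg.inv(A)@B; rv=Ro.from_matrix(D[:3,:3]).as_rotvec()
    n=n or int(max(np.ceil(np.linalg.norm(D[:3,3])/.04),np.ceil(np.degrees(np.linalg.norm(rv))/6.8),1))
    S=np.real(expm(np.real(logm(D))/n))
    print(n,"x",np.round(S[:3,3]*100,3).tolist(),np.round(np.degrees(Ro.from_matrix(S[:3,:3]).as_rotvec()),3).tolist())
def show(A):
    x,z=A[:3,0],A[:3,2];print("p",np.round(A[:3,3],4),"x",np.round(x,3),"z",np.round(z,3))
E
python3 - <<'E'
from h import *
A=now();show(A)
B=tool(102.5,0,[.395,-.36,.18]);rows(A,B,12)
E
```

```text
p [ 0.2682 -0.5639  0.2492] x [0.903 0.429 0.   ] z [-0.001  0.002 -1.   ]
12 x [2.157, 0.1, 0.577] [-0.007, -0.007, -6.423]
```

{"api": "move_arm", "payload": {
  "rows": [
    [2.16,0.1,0.58,0,0,-6.42,1],
    [2.16,0.1,0.58,0,0,-6.42,1],
    [2.16,0.1,0.58,0,0,-6.42,1],
    [2.16,0.1,0.58,0,0,-6.42,1],
    [2.16,0.1,0.58,0,0,-6.42,1],
    [2.16,0.1,0.58,0,0,-6.42,1]
  ]
}}

```text
time: 0.6
tool_pos: [0.3683, -0.4836, 0.2145]
tool_rot: [-0.001, 0.847, 0.532, 0.0]
contact_force: [0.1, 0.5, -0.2]
gripper_width: 0.998
grasp_force: 0.0
```

```bash
python3 -c "
from h import *
show(now())"
```

```text
p [ 0.3683 -0.4836  0.2145] x [0.434 0.901 0.001] z [-0.     0.001 -1.   ]
```

{"api": "move_arm", "payload": {
  "rows": [
    [2.16,0.1,0.58,0,0,-6.42,1],
    [2.16,0.1,0.58,0,0,-6.42,1],
    [2.16,0.1,0.58,0,0,-6.42,1],
    [2.16,0.1,0.58,0,0,-6.42,1],
    [2.16,0.1,0.58,0,0,-6.42,1],
    [2.16,0.1,0.58,0,0,-6.42,1]
  ]
}}

```text
time: 1.1
tool_pos: [0.3956, -0.3589, 0.1798]
tool_rot: [-0.0, 0.624, 0.782, 0.0]
contact_force: [0.2, 0.6, 0.8]
gripper_width: 0.998
grasp_force: 0.0
```

```bash
python3 -c "
from h import *
show(now())"
```

```text
p [ 0.3956 -0.3589  0.1798] x [-0.222  0.975  0.001] z [-0.     0.001 -1.   ]
```

{"api": "move_arm", "payload": {
  "rows": [
    [0,0,0,0,-7,0,1],
    [0,0,0,0,-7,0,1],
    [0,0,0,0,-7,0,1]
  ]
}}

```text
time: 1.35
tool_pos: [0.3957, -0.3604, 0.181]
tool_rot: [0.145, 0.615, 0.766, -0.116]
contact_force: [0.0, 0.3, 0.4]
gripper_width: 1.003
grasp_force: 0.0
```

```bash
cat >> h.py <<'E'
RX=lambda a:Ro.from_euler('x',a).as_matrix()
RY=lambda a:Ro.from_euler('y',a).as_matrix()
RZ=lambda a:Ro.from_euler('z',a).as_matrix()
def fk(P,q):
    h,a1,d,L2,e,L3,Lt=P
    R=RZ(q[0]);p=np.array([0,0,h])+R@[a1,d,0]
    R=R@RY(q[1]);p=p+R@[0,0,L2]
    R=R@RY(q[2]);p=p+R@[e,0,L3]
    R=R@RZ(q[3])@RY(q[4]);R=R@RZ(q[5]);p=p+R@[0,0,Lt]
    return T(R,p)
def fit():
    d=json.load(open("log.json"))
    f=lambda P:np.concatenate([fk(P,q)[:3,3]-p for q,p,_ in d]+[(np.array(P)-[.3,0,.07,.4,0,.4,.2])*1e-3])
    return least_squares(f,[.3,0,.07,.4,0,.4,.2])
E
python3 - <<'E'
from h import *
show(now());r=fit();print(np.round(r.x,4),np.abs(r.fun).max())
d=json.load(open("log.json"))
for q,p,o in d:
    F=Ro.from_matrix(fk(r.x,q)[:3,:3]);O=Ro.from_quat([*o[1:],o[0]]);print(np.round(q,3),np.round((F.inv()*O).as_rotvec(),3))
E
```

```text
p [ 0.3957 -0.3604  0.181 ] x [-0.201  0.909 -0.364] z [ 0.08  -0.355 -0.931]
[0.238  0.     0.0742 0.4264 0.0957 0.6099 0.2605] 0.0002098757055928776
[-1.246  0.053  1.614 -0.     1.476 -0.119] [-0.    -0.     1.571]
[-1.042  0.037  1.689  0.     1.416 -0.593] [-0.    -0.     1.571]
[-0.876 -0.111  1.893  0.     1.36  -1.1  ] [-0.    -0.     1.571]
[-0.782 -0.287  2.072 -0.228  1.05  -0.917] [-0.    -0.     1.571]
```

```bash
cat >> h.py <<'E'
PK=[.238,0,.0742,.4264,.0957,.6099,.2605]
LO=np.array([-3.01,-1.01,.06,-1.02,.09,-3.14]);HI=np.array([3.01,2.22,2.58,4.17,2.62,3.14])
def ik(B,P=PK):
    best=None
    for q4 in(0,-.6,.6,1.2,3):
        for q5 in(.5,1.3,2.2):
            q0=[np.arctan2(B[1,3],B[0,3])-.1,0,1.8,q4,q5,0]
            def f(q):
                F=fk(P,q);R=F[:3,:3]@RZ(np.pi/2)
                return np.concatenate([(F[:3,3]-B[:3,3])*5,(Ro.from_matrix(R.T@B[:3,:3])).as_rotvec()])
            r=least_squares(f,np.clip(q0,LO+.01,HI-.01),bounds=(LO,HI))
            if best is None or r.cost<best.cost-1e-7: best=r
    print("ik err %.4f"%np.sqrt(2*best.cost),np.round(best.x,2),"margin %.2f"%min((best.x-LO).min(),(HI-best.x).min()));return best.x
FY=2.6;FP=np.array([.5145,-.135,0])
def fence():return T(RZ(np.radians(FY)),FP)
def pfinal(L,y,th,dx=0,dz=0):
    t=np.radians(th);xf=-.1*np.tan(t)
    R=np.array([[np.sin(t),0,-np.cos(t)],[0,1,0],[np.cos(t),0,np.sin(t)]])
    return fence()@T(R,[xf+L/2*np.sin(t)+dx,y,L/2*np.cos(t)+dz])
def pflat(c,yaw):return T(RZ(np.radians(yaw)),[*c,0])
def gfor(P,L,g,al,z=.021):
    "tool pose gripping flat panel P, g from its +x end, tilt -al"
    x=P[:3,0];yaw=np.degrees(np.arctan2(x[1],x[0]))
    return tool(yaw,-al,P[:3,3]+x*(L/2-g)+[0,0,z])
E
python3 - <<'E'
from h import *
u=np.array([-.216,.977])
E=np.array([.3905,-.341])
P=pflat(E-u*.08,102.5)
S1=pflat([.448,.3276],65.8);S2=pflat([.448,.3276],65.8-180)
for al in(20,30,40):
    print("alpha",al)
    G=gfor(P,.16,.025,al);ik(G)
    G2=G.copy();G2[:2,3]+=u*.1;ik(G2)
    F=pfinal(.16,.065,20)@np.linalg.inv(P)@G;show(F);ik(F)
    for S in(S1,S2):
        G=gfor(S,.13,.02,al);show(G);ik(G);F=pfinal(.13,-.065,20)@np.linalg.inv(S)@G;show(F);ik(F)
E
```

```text
alpha 20
ik err 0.0000 [-0.8  -0.02  2.14 -0.27  0.74 -0.84] margin 0.44
ik err 0.0000 [-0.66 -0.21  2.3  -0.31  0.8  -0.69] margin 0.28
p [ 0.5016 -0.0705  0.134 ] x [0.642 0.029 0.766] z [ 0.765  0.035 -0.643]
ik err 0.0000 [-0.5  -0.61  2.5   0.78  0.6   0.51] margin 0.08
p [0.4664 0.3686 0.021 ] x [ 0.385  0.857 -0.342] z [-0.14  -0.312 -0.94 ]
ik err 0.0000 [ 0.62  0.41  1.63 -0.18  1.41  1.1 ] margin 0.84
p [ 0.499  -0.2008  0.1105] x [0.642 0.029 0.766] z [ 0.765  0.035 -0.643]
ik err 0.0000 [-0.82 -0.34  2.38  1.03  0.74  0.04] margin 0.20
p [0.4296 0.2866 0.021 ] x [-0.385 -0.857 -0.342] z [ 0.14   0.312 -0.94 ]
ik err 0.0000 [ 0.31 -0.08  2.2   0.35  0.82 -2.62] margin 0.38
p [ 0.499  -0.2008  0.1105] x [0.642 0.029 0.766] z [ 0.765  0.035 -0.643]
ik err 0.0000 [-0.82 -0.34  2.38  1.03  0.74  0.04] margin 0.20
alpha 30
ik err 0.0000 [-0.75 -0.05  2.21 -0.52  0.61 -0.59] margin 0.37
ik err 0.0000 [-0.59 -0.23  2.37 -0.57  0.7  -0.42] margin 0.21
p [ 0.5016 -0.0705  0.134 ] x [0.765 0.035 0.643] z [ 0.642  0.029 -0.766]
ik err 0.0000 [-0.45 -0.54  2.41  0.49  0.7   0.79] marg
[... 695 characters left out ...]
 0.11
p [ 0.5016 -0.0705  0.134 ] x [0.865 0.039 0.5  ] z [ 0.499  0.023 -0.866]
ik err 0.0000 [-0.4  -0.45  2.31  0.3   0.83  0.98] margin 0.27
p [0.4664 0.3686 0.021 ] x [ 0.314  0.699 -0.643] z [-0.263 -0.586 -0.766]
ik err 0.0000 [ 0.67  0.62  1.43 -0.3   1.73  1.15] margin 0.72
p [ 0.499  -0.2008  0.1105] x [0.865 0.039 0.5  ] z [ 0.499  0.023 -0.866]
ik err 0.0000 [-0.69 -0.28  2.22  0.46  0.85  0.59] margin 0.36
p [0.4296 0.2866 0.021 ] x [-0.314 -0.699 -0.643] z [ 0.263  0.586 -0.766]
ik err 0.0000 [ 0.16 -0.13  2.34  0.93  0.74  3.08] margin 0.06
p [ 0.499  -0.2008  0.1105] x [0.865 0.039 0.5  ] z [ 0.499  0.023 -0.866]
ik err 0.0000 [-0.69 -0.28  2.22  0.46  0.85  0.59] margin 0.36
```

```bash
python3 - <<'E'
from h import *
u=np.array([-.216,.977]);P=pflat(np.array([.3905,-.341])-u*.08,102.5)
G=gfor(P,.16,.025,30,.024);A=now();S=G.copy();S[:3,3]-=.06*G[:3,2];show(A);show(G)
rows(A,S);rows(S,G,3)
E
```

```text
p [ 0.3957 -0.3604  0.181 ] x [-0.201  0.909 -0.364] z [ 0.08  -0.355 -0.931]
p [ 0.3959 -0.3655  0.024 ] x [-0.187  0.845 -0.5  ] z [ 0.108 -0.488 -0.866]
3 x [2.198, -0.032, 2.854] [0.014, -2.886, -0.011]
3 x [-0.0, 0.0, 2.0] [0.0, 0.0, 0.0]
```

{"api": "move_arm", "payload": {
  "rows": [
    [2.2,0,2.85,0,-2.9,0,1],
    [2.2,0,2.85,0,-2.9,0,1],
    [2.2,0,2.85,0,-2.9,0,1],
    [0,0,2,0,0,0,1],
    [0,0,2,0,0,0,1],
    [0,0,1,0,0,0,1],
    [0,0,1,0,0,0,1],
    [0,0,0,0,0,0,1]
  ]
}}

```text
time: 2.02
tool_pos: [0.395, -0.3635, 0.0212]
tool_rot: [0.198, 0.606, 0.754, -0.16]
contact_force: [-0.3, 0.5, 0.5]
gripper_width: 0.998
grasp_force: 0.0
```

```bash
python3 - <<'E'
from h import *
show(now());a=grab("wrist","pics/w1.png")
E
```

```text
p [ 0.395  -0.3635  0.0212] x [-0.189  0.85  -0.492] z [ 0.104 -0.481 -0.87 ]
```

View pics/w1.png

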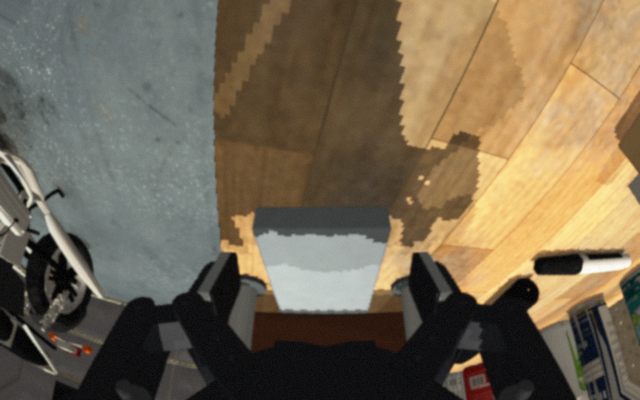

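Wrist view: the panel end (255–390, row 205–310) sits centred between the open fingers (tips at 235 and 412). Closing.

{"api": "move_arm", "payload": {
  "rows": [
    [0,0,0,0,0,0,0.2],
    [0,0,0,0,0,0,-1],
    [0,0,0,0,0,0,-1],
    [0,0,0,0,0,0,-1],
    [0,0,0,0,0,0,-1],
    [0,0,0,0,0,0,-1]
  ]
}}

```text
time: 2.57
tool_pos: [0.3966, -0.3642, 0.0252]
tool_rot: [0.2, 0.605, 0.753, -0.161]
contact_force: [-4.3, 6.2, 8.2]
gripper_width: 0.673
grasp_force: 61.4
```

{"api": "move_arm", "payload": {
  "rows": [
    [-0.1,0,-0.15,0,0,0,-1],
    [0.4,0,-0.24,0,0,0,-1],
    [0.4,0,-0.24,0,0,0,-1],
    [0.7,0,-0.4,0,0,0,-1],
    [0.7,0,-0.4,0,0,0,-1],
    [0.7,0,-0.4,0,0,0,-1],
    [0.7,0,-0.4,0,0,0,-1],
    [0.7,0,-0.4,0,0,0,-1],
    [0.7,0,-0.4,0,0,0,-1],
    [0,0,0,0,0,0,-1]
  ]
}}

```text
time: 3.4
tool_pos: [0.3834, -0.3064, 0.0253]
tool_rot: [0.199, 0.605, 0.754, -0.16]
contact_force: [-2.1, 6.7, 5.9]
gripper_width: 0.661
grasp_force: 66.2
```

```bash
python3 - <<'E'
from h import *
show(now());a=grab("top");pickle.dump(a,open("f1.pkl","wb"))
i=a["img"];cv2.imwrite("pics/c1.png",cv2.resize(i[150:260,330:490],None,fx=4,fy=4))
for c,r in panels(a,box=(300,195,480,260)):print(c,r)
E
```

```text
p [ 0.3834 -0.3064  0.0253] x [-0.188  0.849 -0.494] z [ 0.107 -0.483 -0.869]
[421.56190476 232.59047619] ((0.39663511514663696, -0.3688138723373413), (0.058710671961307526, 0.12026126682758331), 11.752680778503418)
```

View pics/c1.png

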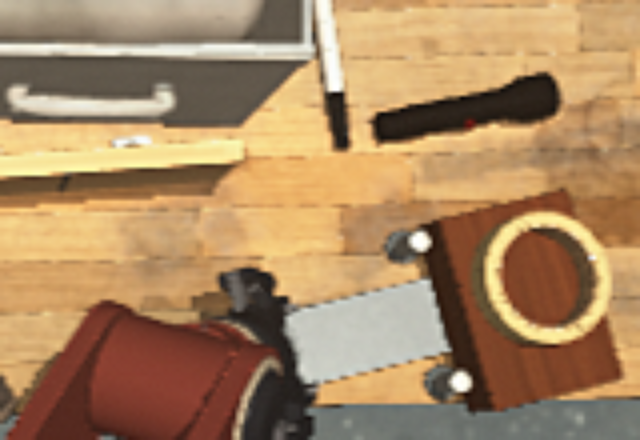

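The panel has come out about 60 mm; block (crop 430–620, 190–410) and tape unmoved. I pull on.

{"api": "move_arm", "payload": {
  "rows": [
    [0.7,0,-0.4,0,0,0,-1],
    [0.7,0,-0.4,0,0,0,-1],
    [0.7,0,-0.4,0,0,0,-1],
    [0.7,0,-0.4,0,0,0,-1],
    [0.7,0,-0.4,0,0,0,-1],
    [0.7,0,-0.4,0,0,0,-1],
    [0.7,0,-0.4,0,0,0,-1],
    [0.7,0,-0.4,0,0,0,-1],
    [0.7,0,-0.4,0,0,0,-1],
    [0.4,0,-0.2,0,0,0,-1],
    [0,0,0,0,0,0,-1],
    [0,0,0,0,0,0,-1]
  ]
}}

```text
time: 4.45
tool_pos: [0.3674, -0.2325, 0.0257]
tool_rot: [0.2, 0.605, 0.754, -0.16]
contact_force: [0.9, 1.0, -0.9]
gripper_width: 0.661
grasp_force: 65.2
```

```bash
python3 - <<'E'
from h import *
show(now());a=grab("top");pickle.dump(a,open("f2.pkl","wb"))
for c,r in panels(a,box=(300,195,480,260)):print(c,r,np.round(cv2.boxPoints(r),3).tolist())
b=pickle.load(open("f0.pkl","rb"))[1]
# block/tape motion
for n,lo,hi in(("block",(0,90,40),(12,255,160)),):
  for f in(b,a):
    m=cv2.inRange(cv2.cvtColor(f["img"],cv2.COLOR_BGR2HSV),lo,hi);q=np.zeros_like(m);q[185:260,428:495]=m[185:260,428:495];M=cv2.moments(q,True);print(n,M["m10"]/M["m00"],M["m01"]/M["m00"],M["m00"])
E
```

```text
p [ 0.3674 -0.2325  0.0257] x [-0.188  0.848 -0.495] z [ 0.107 -0.484 -0.869]
[397.1023622  238.66929134] ((0.3802053928375244, -0.2965186536312103), (0.06729062646627426, 0.13815058767795563), 11.479681968688965) [[0.3330000042915344, -0.23600000143051147], [0.3610000014305115, -0.3709999918937683], [0.4269999861717224, -0.3580000102519989], [0.39899998903274536, -0.22200000286102295]]
block 460.8650394831299 226.92749461593684 1393.0
block 458.2231343283582 227.10746268656717 1340.0
```

```bash
python3 - <<'E'
from h import *
A=now();yaw=np.degrees(np.arctan2(A[1,0],A[0,0]));u=np.array([np.cos(np.radians(yaw)),np.sin(np.radians(yaw))])
# lateral from TCP, along from inner end
ie=np.array([.394,-.3645]);c=A[:2,3]+u*((ie-A[:2,3])@u+.08);print(yaw,c,(ie-A[:2,3])@u)
P=pflat(c,yaw);X=np.linalg.inv(P)@A;np.save("XL.npy",X)
up=A.copy();up[2,3]+=.14;up[0,3]+=.03
pre=pfinal(.16,.065,20,-.06,.06)@X;near=pfinal(.16,.065,20,-.015,.004)@X
for q in(up,pre,near):show(q);ik(q)
D=A[:3,:3].T@(up[:3,3]-A[:3,3]);print(D/4*100)
rows(up,pre);rows(pre,near,4)
E
```

```text
102.47417805912853 [ 0.37916651 -0.28584731] -0.13435130803165574
p [ 0.3974 -0.2328  0.1657] x [-0.188  0.848 -0.496] z [ 0.107 -0.484 -0.869]
ik err 0.0000 [-0.48 -0.48  2.27 -0.45  1.05 -0.53] margin 0.31
p [ 0.437  -0.0735  0.195 ] x [0.762 0.035 0.647] z [ 0.646  0.029 -0.763]
ik err 0.0000 [-0.56 -0.91  2.5   0.45  1.    0.83] margin 0.08
p [ 0.482  -0.0714  0.139 ] x [0.762 0.035 0.647] z [ 0.646  0.029 -0.763]
ik err 0.0000 [-0.48 -0.63  2.45  0.49  0.75  0.78] margin 0.13
[-1.87502378  0.73293114 -2.95966176]
18 x [1.029, -0.278, -0.178] [-0.537, 2.807, 5.798]
4 x [-0.047, -0.0, 1.795] [0.0, -0.0, 0.0]
```

{"api": "move_arm", "payload": {
  "rows": [
    [-1.87,0.73,-2.96,0,0,0,-1],
    [-1.87,0.73,-2.96,0,0,0,-1],
    [-1.87,0.73,-2.96,0,0,0,-1],
    [-1.87,0.73,-2.96,0,0,0,-1],
    [1.03,-0.28,-0.18,-0.54,2.81,5.8,-1],
    [1.03,-0.28,-0.18,-0.54,2.81,5.8,-1],
    [1.03,-0.28,-0.18,-0.54,2.81,5.8,-1],
    [1.03,-0.28,-0.18,-0.54,2.81,5.8,-1],
    [1.03,-0.28,-0.18,-0.54,2.81,5.8,-1],
    [1.03,-0.28,-0.18,-0.54,2.81,5.8,-1],
    [1.03,-0.28,-0.18,-0.54,2.81,5.8,-1],
    [1.03,-0.28,-0.18,-0.54,2.81,5.8,-1],
    [1.03,-0.28,-0.18,-0.54,2.81,5.8,-1],
    [1.03,-0.28,-0.18,-0.54,2.81,5.8,-1],
    [1.03,-0.28,-0.18,-0.54,2.81,5.8,-1],
    [1.03,-0.28,-0.18,-0.54,2.81,5.8,-1],
    [1.03,-0.28,-0.18,-0.54,2.81,5.8,-1],
    [1.03,-0.28,-0.18,-0.54,2.81,5.8,-1],
    [1.03,-0.28,-0.18,-0.54,2.81,5.8,-1],
    [1.03,-0.28,-0.18,-0.54,2.81,5.8,-1]
  ]
}}

```text
time: 6.17
tool_pos: [0.4233, -0.0824, 0.1807]
tool_rot: [0.019, 0.947, 0.116, 0.298]
contact_force: [-0.1, 0.3, -1.3]
gripper_width: 0.663
grasp_force: 64.9
```

{"api": "move_arm", "payload": {
  "rows": [
    [1.03,-0.28,-0.18,-0.54,2.81,5.8,-1],
    [1.03,-0.28,-0.18,-0.54,2.81,5.8,-1],
    [0,0,0,0,0,0,-1],
    [0,0,0,0,0,0,-1]
  ]
}}

```text
time: 6.5
tool_pos: [0.4362, -0.0732, 0.195]
tool_rot: [-0.007, 0.939, 0.022, 0.344]
contact_force: [0.2, 1.1, -1.2]
gripper_width: 0.662
grasp_force: 65.1
```

```bash
python3 - <<'E'
from h import *
A=now();show(A);X=np.load("XL.npy")
near=pfinal(.16,.065,20,-.015,.004)@X
rows(A,near,6)
a=grab("top");s=grab("scene");w=grab("wrist");o=np.zeros((600,800,3),np.uint8)
o[:300,:400]=cv2.resize(a["img"][130:250,290:450],(400,300));o[:300,400:]=cv2.resize(s["img"][170:260,280:400],(400,300));o[300:,:480]=cv2.resize(w["img"],(480,300));cv2.imwrite("pics/c2.png",o)
E
```

```text
p [ 0.4362 -0.0732  0.195 ] x [0.762 0.037 0.646] z [ 0.646  0.029 -0.763]
6 x [-0.02, 0.004, 1.205] [0.005, 0.006, 0.021]
```

View pics/c2.png

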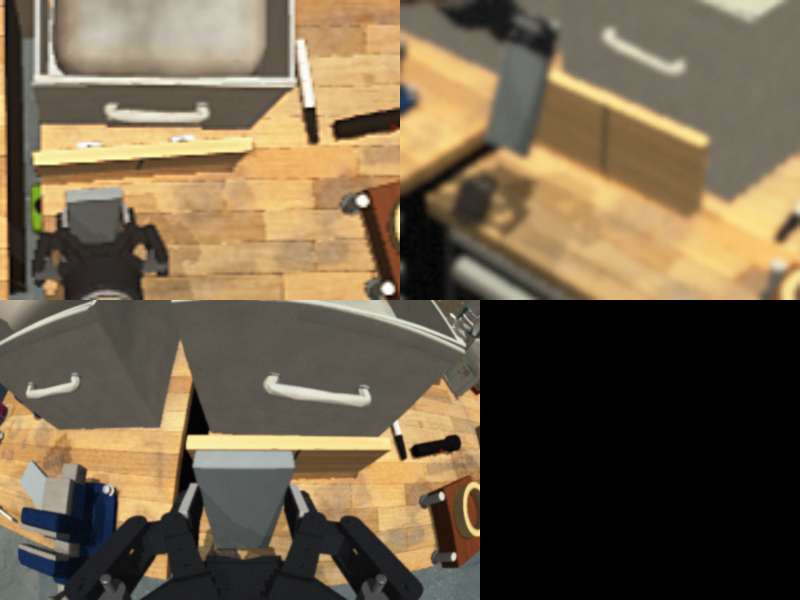

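The panel is held upright and square, left of the fence's mid line, clear of the fence by ~6 cm. Approaching.

{"api": "move_arm", "payload": {
  "rows": [
    [-0.02,0,1.2,0,0,0,-1],
    [-0.02,0,1.2,0,0,0,-1],
    [-0.02,0,1.2,0,0,0,-1],
    [-0.02,0,1.2,0,0,0,-1],
    [-0.02,0,1.2,0,0,0,-1],
    [-0.02,0,1.2,0,0,0,-1],
    [0,0,0,0,0,0,-1],
    [0,0,0,0,0,0,-1]
  ]
}}

```text
time: 7.32
tool_pos: [0.4818, -0.0708, 0.1385]
tool_rot: [-0.008, 0.939, 0.021, 0.343]
contact_force: [0.1, -0.1, -0.8]
gripper_width: 0.659
grasp_force: 65.1
```

```bash
python3 - <<'E'
from h import *
A=now();show(A)
for n,w in(("down1mm",[0,0,-.001]),("fwd1mm",[.999e-3,.045e-3,0])):print(n,np.round(A[:3,:3].T@w*100,3))
E
```

```text
p [ 0.4818 -0.0708  0.1385] x [0.763 0.034 0.645] z [ 0.644  0.03  -0.764]
down1mm [-0.065  0.     0.076]
fwd1mm [0.076 0.    0.065]
```

{"api": "move_arm", "payload": {
  "rows": [
    [-0.06,0,0.08,0,0,0,-1],
    [-0.06,0,0.08,0,0,0,-1],
    [-0.06,0,0.08,0,0,0,-1],
    [0,0,0,0,0,0,-1],
    [0,0,0,0,0,0,-1]
  ]
}}

```text
time: 7.73
tool_pos: [0.4824, -0.0711, 0.137]
tool_rot: [-0.008, 0.938, 0.021, 0.345]
contact_force: [0.9, -0.7, -1.1]
gripper_width: 0.661
grasp_force: 65.1
```

{"api": "move_arm", "payload": {
  "rows": [
    [0.38,0,0.33,0,0,0,-1],
    [0.38,0,0.33,0,0,0,-1],
    [0.15,0,0.13,0,0,0,-1],
    [0,0,0,0,0,0,-1]
  ]
}}

```text
time: 8.07
tool_pos: [0.495, -0.0704, 0.1367]
tool_rot: [-0.008, 0.938, 0.021, 0.345]
contact_force: [-0.1, 0.3, -0.5]
gripper_width: 0.66
grasp_force: 65.0
```

{"api": "move_arm", "payload": {
  "rows": [
    [-0.06,0,0.08,0,0,0,-1],
    [-0.06,0,0.08,0,0,0,-1],
    [0,0,0,0,0,0,-1],
    [0,0,0,0,0,0,-1]
  ]
}}

```text
time: 8.4
tool_pos: [0.4945, -0.0704, 0.1345]
tool_rot: [-0.008, 0.938, 0.021, 0.345]
contact_force: [-0.3, -0.9, -0.4]
gripper_width: 0.665
grasp_force: 65.1
```

{"api": "move_arm", "payload": {
  "rows": [
    [0.15,0,0.13,0,0,0,-1],
    [0,0,0,0,0,0,-1],
    [0,0,0,0,0,0,-1]
  ]
}}

```text
time: 8.65
tool_pos: [0.4965, -0.0704, 0.1344]
tool_rot: [-0.008, 0.938, 0.021, 0.345]
contact_force: [0.5, 0.5, -0.9]
gripper_width: 0.662
grasp_force: 65.1
```

{"api": "move_arm", "payload": {
  "rows": [
    [-0.06,0,0.08,0,0,0,-1],
    [-0.06,0,0.08,0,0,0,-1],
    [-0.06,0,0.08,0,0,0,-1],
    [0,0,0,0,0,0,-1]
  ]
}}

```text
time: 8.98
tool_pos: [0.4981, -0.0706, 0.1337]
tool_rot: [-0.008, 0.938, 0.021, 0.347]
contact_force: [-0.1, 1.7, 4.0]
gripper_width: 0.659
grasp_force: 65.9
```

{"api": "move_arm", "payload": {
  "rows": [
    [0.15,0,0.13,0,0,0,-1],
    [0.15,0,0.13,0,0,0,-1],
    [0,0,0,0,0,0,-1],
    [0,0,0,0,0,0,-1]
  ]
}}

```text
time: 9.32
tool_pos: [0.5013, -0.0705, 0.1328]
tool_rot: [-0.007, 0.938, 0.021, 0.345]
contact_force: [-9.8, 0.5, 9.6]
gripper_width: 0.66
grasp_force: 69.2
```

```bash
python3 - <<'E'
from h import *
A=now();show(A)
a=grab("top");s=grab("scene");w=grab("wrist");o=np.zeros((600,800,3),np.uint8)
o[:300,:400]=cv2.resize(a["img"][150:230,295:402],(400,300),interpolation=2);o[:300,400:]=cv2.resize(s["img"][180:240,300:380],(400,300),interpolation=2);o[300:,:480]=cv2.resize(w["img"][150:350,160:480],(480,300));cv2.imwrite("pics/c3.png",o)
E
```

```text
p [ 0.5013 -0.0705  0.1328] x [0.761 0.035 0.648] z [ 0.648  0.029 -0.761]
```

View pics/c3.png

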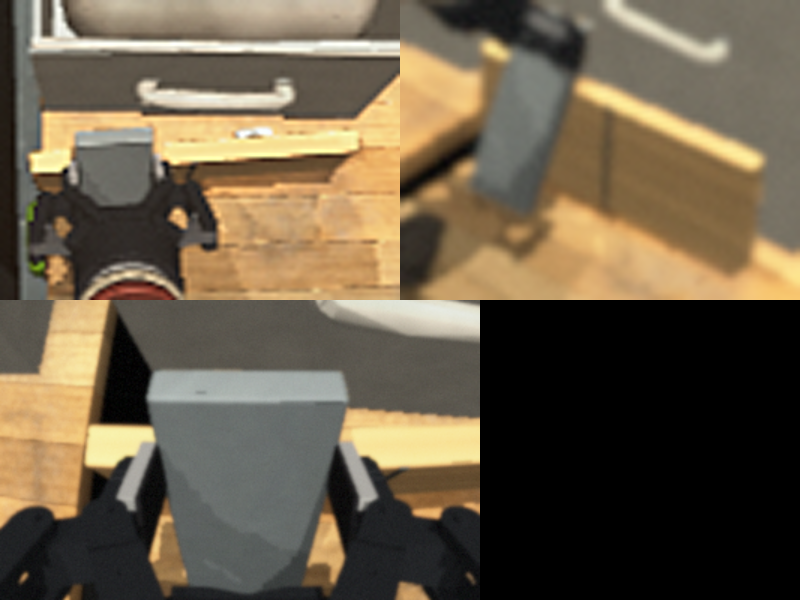

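Panel touches table and fence (forces ≈10 N each); image confirms it leans on the fence. Release and back off along the tool axis.

{"api": "move_arm", "payload": {
  "rows": [
    [0,0,-0.15,0,0,0,-1],
    [0,0,0,0,0,0,0.5],
    [0,0,0,0,0,0,1],
    [0,0,0,0,0,0,1],
    [0,0,0,0,0,0,1],
    [0,0,0,0,0,0,1]
  ]
}}

```text
time: 9.97
tool_pos: [0.4995, -0.0701, 0.1322]
tool_rot: [-0.008, 0.939, 0.021, 0.344]
contact_force: [0.2, 0.3, 0.1]
gripper_width: 1.0
grasp_force: 0.0
```

```bash
python3 - <<'E'
from h import *
A=now();show(A);B=A.copy();B[:3,3]-=.07*A[:3,2];ik(B)
S=pflat([.448,.3276],65.8);G=gfor(S,.13,.02,30,.024);np.save("GS.npy",G);H=G.copy();H[:3,3]-=.1*G[:3,2];show(H);ik(H)
C=B.copy();C[2,3]+=.1;ik(C);D=tool(40,0,[.42,.15,.33]);show(D);ik(D);rows(C,D);rows(D,H)
print(A[:3,:3].T@[0,0,.1]*100)
E
```

```text
p [ 0.4995 -0.0701  0.1322] x [0.762 0.034 0.647] z [ 0.646  0.029 -0.763]
ik err 0.0000 [-0.52 -0.82  2.47  0.45  0.92  0.83] margin 0.11
p [0.4869 0.4143 0.1106] x [ 0.355  0.79  -0.5  ] z [-0.205 -0.456 -0.866]
ik err 0.0000 [ 0.68  0.5   1.38 -0.23  1.73  1.12] margin 0.79
ik err 0.0000 [-0.52 -0.88  2.34  0.4   1.1   0.93] margin 0.13
p [0.42 0.15 0.33] x [0.766 0.643 0.   ] z [ 0. -0. -1.]
ik err 0.0000 [ 0.18 -0.43  1.9   0.    1.67  1.05] margin 0.58
9 x [0.663, -2.458, -0.376] [1.46, -4.317, -3.985]
9 x [3.3, -1.355, 1.725] [-0.75, -3.276, -2.8]
[ 6.46948757e+00 -4.04748743e-03 -7.62533371e+00]
```

{"api": "move_arm", "payload": {
  "rows": [
    [0,0,-2,0,0,0,1],
    [0,0,-2.5,0,0,0,1],
    [0,0,-2.5,0,0,0,1],
    [2.15,0,-2.53,0,0,0,1],
    [2.15,0,-2.53,0,0,0,1],
    [2.15,0,-2.53,0,0,0,1]
  ]
}}

```text
time: 10.47
tool_pos: [0.4539, -0.0722, 0.2866]
tool_rot: [-0.008, 0.938, 0.021, 0.345]
contact_force: [1.2, -0.9, 0.3]
gripper_width: 0.998
grasp_force: 0.0
```

{"api": "move_arm", "payload": {
  "rows": [
    [0.66,-2.46,-0.38,1.46,-4.3,-4,1],
    [0.66,-2.46,-0.38,1.46,-4.3,-4,1],
    [0.66,-2.46,-0.38,1.46,-4.3,-4,1],
    [0.66,-2.46,-0.38,1.46,-4.3,-4,1],
    [0.66,-2.46,-0.38,1.46,-4.3,-4,1],
    [0.66,-2.46,-0.38,1.46,-4.3,-4,1],
    [0.66,-2.46,-0.38,1.46,-4.3,-4,1],
    [0.66,-2.46,-0.38,1.46,-4.3,-4,1],
    [0.66,-2.46,-0.38,1.46,-4.3,-4,1]
  ]
}}

```text
time: 11.22
tool_pos: [0.4193, 0.1513, 0.3305]
tool_rot: [0.001, 0.939, 0.345, -0.0]
contact_force: [-0.6, -0.4, 0.7]
gripper_width: 1.0
grasp_force: 0.0
```

```bash
python3 - <<'E'
from h import *
A=now();show(A)
a=grab("top");s=grab("scene");o=np.zeros((600,800,3),np.uint8)
for c,r in panels(a,box=(170,190,260,260)):print(c,r)
o[:300,:400]=cv2.resize(a["img"][150:230,295:402],(400,300),interpolation=2);o[:300,400:]=cv2.resize(s["img"][180:240,300:380],(400,300),interpolation=2);o[300:,:400]=cv2.resize(a["img"][140:260,170:330],(400,300));o[300:,400:]=cv2.resize(s["img"][150:225,225:325],(400,300));cv2.imwrite("pics/c4.png",o)
G=np.load("GS.npy");H=G.copy();H[:3,3]-=.1*G[:3,2];rows(A,H)
E
```

```text
p [0.4193 0.1513 0.3305] x [ 0.762  0.647 -0.001] z [ 0.    -0.002 -1.   ]
9 x [3.3, -1.33, 1.729] [-0.732, -3.271, -2.766]
```

View pics/c4.png

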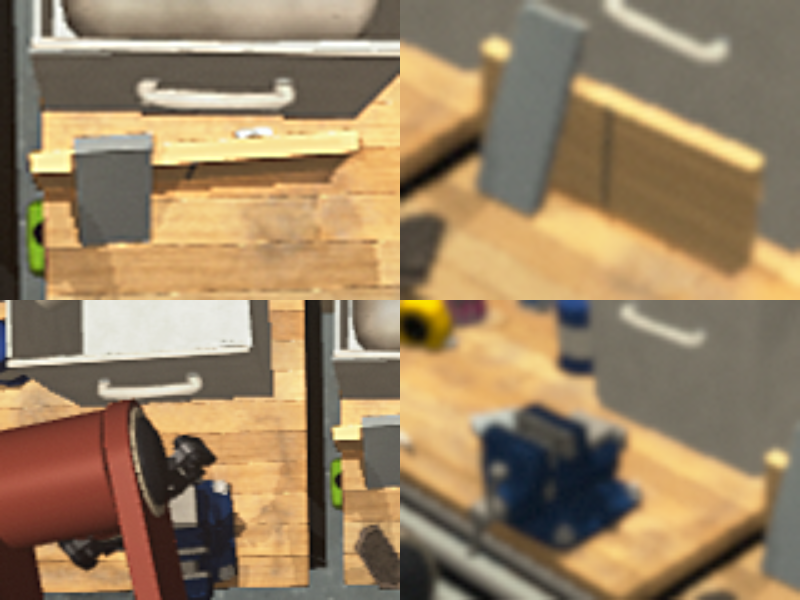

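The long panel leans square on the left half of the fence; the vice is low. Now to the short panel.

{"api": "move_arm", "payload": {
  "rows": [
    [3.3,-1.33,1.73,-0.73,-3.27,-2.77,1],
    [3.3,-1.33,1.73,-0.73,-3.27,-2.77,1],
    [3.3,-1.33,1.73,-0.73,-3.27,-2.77,1],
    [3.3,-1.33,1.73,-0.73,-3.27,-2.77,1],
    [3.3,-1.33,1.73,-0.73,-3.27,-2.77,1],
    [3.3,-1.33,1.73,-0.73,-3.27,-2.77,1],
    [3.3,-1.33,1.73,-0.73,-3.27,-2.77,1],
    [3.3,-1.33,1.73,-0.73,-3.27,-2.77,1],
    [3.3,-1.33,1.73,-0.73,-3.27,-2.77,1],
    [0,0,0,0,0,0,1]
  ]
}}

```text
time: 12.15
tool_pos: [0.4839, 0.4135, 0.0959]
tool_rot: [0.14, 0.808, 0.525, -0.225]
contact_force: [-2.0, -0.7, -3.9]
gripper_width: 1.0
grasp_force: 0.0
```

```bash
python3 - <<'E'
from h import *
A=now();show(A);G=np.load("GS.npy");G[2,3]=.027;rows(A,G,5)
a=grab("wrist","pics/w2.png")
E
```

```text
p [0.4839 0.4135 0.0959] x [ 0.346  0.786 -0.512] z [-0.217 -0.464 -0.859]
5 x [-0.129, 0.057, 1.674] [-0.089, 0.161, 0.071]
```

View pics/w2.png

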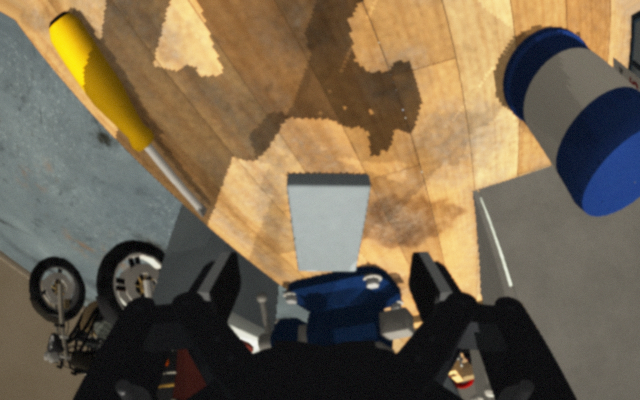

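The short panel (288–370, rows 173–270) is centred between the fingers. Descending.

{"api": "move_arm", "payload": {
  "rows": [
    [-0.13,0.06,1.67,-0.09,0.16,0.07,1],
    [-0.13,0.06,1.67,-0.09,0.16,0.07,1],
    [-0.13,0.06,1.67,-0.09,0.16,0.07,1],
    [-0.13,0.06,1.67,-0.09,0.16,0.07,1],
    [-0.13,0.06,1.5,-0.09,0.16,0.07,1],
    [0,0,0,0,0,0,1],
    [0,0,0,0,0,0,1]
  ]
}}

```text
time: 12.78
tool_pos: [0.4736, 0.3687, 0.0444]
tool_rot: [0.14, 0.816, 0.522, -0.207]
contact_force: [0.5, 0.2, 0.1]
gripper_width: 1.003
grasp_force: 0.0
```

```bash
python3 - <<'E'
from h import *
A=now();show(A);G=np.load("GS.npy");G[2,3]=.025;rows(A,G,2)
E
```

```text
p [0.4736 0.3687 0.0444] x [ 0.37   0.793 -0.484] z [-0.192 -0.444 -0.875]
2 x [0.34, -0.331, 0.92] [0.212, -0.531, -0.347]
```

{"api": "move_arm", "payload": {
  "rows": [
    [0.34,-0.33,0.92,0.21,-0.53,-0.35,1],
    [0.34,-0.33,0.92,0.21,-0.53,-0.35,1],
    [0,0,0,0,0,0,1],
    [0,0,0,0,0,0,0.2],
    [0,0,0,0,0,0,-1],
    [0,0,0,0,0,0,-1],
    [0,0,0,0,0,0,-1],
    [0,0,0,0,0,0,-1],
    [0,0,0,0,0,0,-1]
  ]
}}

```text
time: 13.53
tool_pos: [0.4663, 0.3704, 0.0241]
tool_rot: [0.141, 0.81, 0.526, -0.217]
contact_force: [0.2, 3.0, 1.8]
gripper_width: 0.672
grasp_force: 64.2
```

```bash
python3 - <<'E'
from h import *
A=now();show(A)
a=grab("top")
for c,r in panels(a,amin=120,box=(170,190,260,260)):print(c,r,np.round(cv2.boxPoints(r),3).tolist())
cv2.imwrite("pics/c5.png",cv2.resize(a["img"][170:260,150:270],(480,360)))
E
```

```text
p [0.4663 0.3704 0.0241] x [ 0.353  0.791 -0.5  ] z [-0.204 -0.456 -0.866]
[199.87878788 222.67676768] ((0.4480690658092499, 0.3283100724220276), (0.12970051169395447, 0.05868350341916084), 66.36038970947266) [[0.39500001072883606, 0.2809999883174896], [0.4490000009536743, 0.25699999928474426], [0.5009999871253967, 0.37599998712539673], [0.44699999690055847, 0.39899998903274536]]
```

View pics/c5.png

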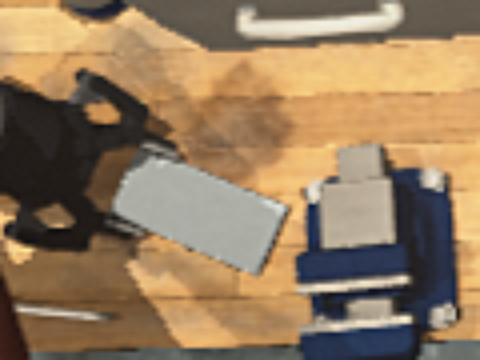

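Picture shows the short panel (115–290, rows 155–272) gripped at its left end, 20 mm in. Planning the carry.

```bash
sed -i 's/FP=np.array(\[.5145/FP=np.array([.5175/' h.py; python3 - <<'E'
from h import *
A=now();yaw=np.degrees(np.arctan2(A[1,0],A[0,0]));P=pflat([.448,.328],yaw);X=np.linalg.inv(P)@A;print(yaw,X[:3,3]);np.save("XS.npy",X)
up=A.copy();up[2,3]+=.25;up[0,3]-=.03
mid=tool(35,10,[.42,.12,.34])
pre2=pfinal(.13,-.068,20,-.06,.14)@X;pre=pfinal(.13,-.068,20,-.06,.06)@X;near=pfinal(.13,-.068,20,-.012,.004)@X
for q in(up,mid,pre2,pre,near):show(q);ik(q)
print(A[:3,:3].T@(up[:3,3]-A[:3,3])*100/7)
rows(up,mid);rows(mid,pre2);rows(pre2,near,8)
E
```

```text
65.95771593196503 [0.04610401 0.00058732 0.02404369]
p [0.4362 0.3703 0.274 ] x [ 0.353  0.791 -0.5  ] z [-0.204 -0.456 -0.866]
ik err 0.0000 [ 0.68  0.21  1.46 -0.25  1.94  1.06] margin 0.68
p [0.42 0.12 0.34] x [0.807 0.565 0.174] z [ 0.142  0.1   -0.985]
ik err 0.0000 [ 0.05 -0.57  1.99  0.09  1.58  1.02] margin 0.44
p [ 0.4397 -0.206   0.2526] x [0.765 0.035 0.643] z [ 0.642  0.03  -0.766]
ik err 0.0000 [-0.88 -0.68  2.29  0.6   1.15  0.5 ] margin 0.29
p [ 0.4397 -0.206   0.1726] x [0.765 0.035 0.643] z [ 0.642  0.03  -0.766]
ik err 0.0000 [-0.88 -0.6   2.37  0.65  1.01  0.39] margin 0.21
p [ 0.4876 -0.2038  0.1166] x [0.765 0.035 0.643] z [ 0.642  0.03  -0.766]
ik err 0.0000 [-0.78 -0.36  2.32  0.72  0.8   0.34] margin 0.26
[-1.93600359 -0.39265155 -3.00607558]
8 x [-2.794, 1.815, -0.184] [0.682, 4.874, 3.887]
9 x [-1.43, 3.462, 0.546] [-1.537, 3.246, 3.299]
8 x [-0.634, 0.001, 1.688] [-0.0, 0.0, -0.0]
```

{"api": "move_arm", "payload": {
  "rows": [
    [-1.94,-0.39,-3.0,0,0,0,-1],
    [-1.94,-0.39,-3.0,0,0,0,-1],
    [-1.94,-0.39,-3.0,0,0,0,-1],
    [-1.94,-0.39,-3.0,0,0,0,-1],
    [-1.94,-0.39,-3.0,0,0,0,-1],
    [-1.94,-0.39,-3.0,0,0,0,-1],
    [-1.94,-0.39,-3.0,0,0,0,-1],
    [-2.8,1.82,-0.18,0.68,4.87,3.89,-1],
    [-2.8,1.82,-0.18,0.68,4.87,3.89,-1],
    [-2.8,1.82,-0.18,0.68,4.87,3.89,-1],
    [-2.8,1.82,-0.18,0.68,4.87,3.89,-1],
    [-2.8,1.82,-0.18,0.68,4.87,3.89,-1],
    [-2.8,1.82,-0.18,0.68,4.87,3.89,-1],
    [-2.8,1.82,-0.18,0.68,4.87,3.89,-1],
    [-2.8,1.82,-0.18,0.68,4.87,3.89,-1],
    [0,0,0,0,0,0,-1],
    [0,0,0,0,0,0,-1]
  ]
}}

```text
time: 15.0
tool_pos: [0.4185, 0.1161, 0.3385]
tool_rot: [-0.025, 0.951, 0.297, 0.082]
contact_force: [0.1, 0.7, -1.2]
gripper_width: 0.671
grasp_force: 64.4
```

```bash
python3 - <<'E'
from h import *
A=now();show(A);X=np.load("XS.npy");pre2=pfinal(.13,-.068,20,-.06,.14)@X;rows(A,pre2,10)
E
```

```text
p [0.4185 0.1161 0.3385] x [0.811 0.56  0.171] z [ 0.141  0.096 -0.985]
10 x [-1.236, 3.09, 0.497] [-1.357, 2.937, 2.94]
```

{"api": "move_arm", "payload": {
  "rows": [
    [-1.24,3.09,0.5,-1.36,2.94,2.94,-1],
    [-1.24,3.09,0.5,-1.36,2.94,2.94,-1],
    [-1.24,3.09,0.5,-1.36,2.94,2.94,-1],
    [-1.24,3.09,0.5,-1.36,2.94,2.94,-1],
    [-1.24,3.09,0.5,-1.36,2.94,2.94,-1],
    [-1.24,3.09,0.5,-1.36,2.94,2.94,-1],
    [-1.24,3.09,0.5,-1.36,2.94,2.94,-1],
    [-1.24,3.09,0.5,-1.36,2.94,2.94,-1],
    [-1.24,3.09,0.5,-1.36,2.94,2.94,-1],
    [-1.24,3.09,0.5,-1.36,2.94,2.94,-1],
    [0,0,0,0,0,0,-1],
    [0,0,0,0,0,0,-1]
  ]
}}

```text
time: 16.0
tool_pos: [0.442, -0.2033, 0.2503]
tool_rot: [-0.011, 0.94, 0.023, 0.34]
contact_force: [0.8, 0.5, -1.0]
gripper_width: 0.673
grasp_force: 64.7
```

```bash
python3 - <<'E'
from h import *
A=now();show(A);X=np.load("XS.npy");near=pfinal(.13,-.068,20,-.015,.006)@X;show(near);rows(A,near,9)
E
```

```text
p [ 0.442  -0.2033  0.2503] x [0.767 0.036 0.64 ] z [ 0.639  0.036 -0.768]
p [ 0.4846 -0.204   0.1186] x [0.765 0.035 0.643] z [ 0.642  0.03  -0.766]
9 x [-0.576, 0.034, 1.425] [-0.044, 0.024, 0.006]
```

{"api": "move_arm", "payload": {
  "rows": [
    [-0.58,0.03,1.42,-0.04,0.02,0,-1],
    [-0.58,0.03,1.42,-0.04,0.02,0,-1],
    [-0.58,0.03,1.42,-0.04,0.02,0,-1],
    [-0.58,0.03,1.42,-0.04,0.02,0,-1],
    [-0.58,0.03,1.42,-0.04,0.02,0,-1],
    [-0.58,0.03,1.42,-0.04,0.02,0,-1],
    [-0.58,0.03,1.42,-0.04,0.02,0,-1],
    [-0.58,0.03,1.42,-0.04,0.02,0,-1],
    [-0.58,0.03,1.42,-0.04,0.02,0,-1],
    [0,0,0,0,0,0,-1],
    [0,0,0,0,0,0,-1]
  ]
}}

```text
time: 16.92
tool_pos: [0.4859, -0.2021, 0.1211]
tool_rot: [-0.008, 0.939, 0.025, 0.343]
contact_force: [0.8, -0.3, -0.8]
gripper_width: 0.669
grasp_force: 64.7
```

{"api": "move_arm", "payload": {
  "rows": [
    [-0.13,0,0.15,0,0,0,-1],
    [-0.13,0,0.15,0,0,0,-1],
    [-0.07,0,0.08,0,0,0,-1],
    [0,0,0,0,0,0,-1],
    [0,0,0,0,0,0,-1]
  ]
}}

```text
time: 17.33
tool_pos: [0.4851, -0.2044, 0.1171]
tool_rot: [-0.006, 0.939, 0.023, 0.344]
contact_force: [0.0, 0.1, -1.1]
gripper_width: 0.667
grasp_force: 64.7
```

{"api": "move_arm", "payload": {
  "rows": [
    [-0.13,0,0.15,0,0,0,-1],
    [-0.07,0,0.08,0,0,0,-1],
    [0.38,0,0.33,0,0,0,-1],
    [0.38,0,0.33,0,0,0,-1],
    [0,0,0,0,0,0,-1],
    [0,0,0,0,0,0,-1]
  ]
}}

```text
time: 17.83
tool_pos: [0.4954, -0.2037, 0.1135]
tool_rot: [-0.006, 0.939, 0.023, 0.344]
contact_force: [0.6, -0.4, -2.1]
gripper_width: 0.667
grasp_force: 64.7
```

{"api": "move_arm", "payload": {
  "rows": [
    [-0.07,0,0.08,0,0,0,-1],
    [-0.07,0,0.08,0,0,0,-1],
    [0,0,0,0,0,0,-1],
    [0,0,0,0,0,0,-1]
  ]
}}

```text
time: 18.17
tool_pos: [0.4952, -0.2039, 0.1117]
tool_rot: [-0.006, 0.939, 0.023, 0.344]
contact_force: [1.2, 0.0, 1.2]
gripper_width: 0.667
grasp_force: 64.8
```

Just touching the table; now forward to the fence.

{"api": "move_arm", "payload": {
  "rows": [
    [0.15,0,0.13,0,0,0,-1],
    [0.15,0,0.13,0,0,0,-1],
    [0,0,0,0,0,0,-1],
    [0,0,0,0,0,0,-1]
  ]
}}

```text
time: 18.5
tool_pos: [0.4976, -0.2038, 0.1111]
tool_rot: [-0.006, 0.939, 0.024, 0.342]
contact_force: [-30.2, 1.9, 16.5]
gripper_width: 0.672
grasp_force: 69.5
```

{"api": "move_arm", "payload": {
  "rows": [
    [0.11,0,0.1,0,0,0,-1],
    [0.11,0,0.1,0,0,0,-1],
    [0,0,0,0,0,0,-1],
    [0,0,0,0,0,0,-1]
  ]
}}

```text
time: 18.83
tool_pos: [0.4983, -0.2039, 0.1109]
tool_rot: [-0.006, 0.94, 0.026, 0.34]
contact_force: [-76.2, 4.6, 44.9]
gripper_width: 0.669
grasp_force: 75.9
```

{"api": "move_arm", "payload": {
  "rows": [
    [-0.15,0,-0.13,0,0,0,-1],
    [-0.15,0,-0.13,0,0,0,-1],
    [0,0,0,0,0,0,-1],
    [0,0,0,0,0,0,-1]
  ]
}}

```text
time: 19.17
tool_pos: [0.4973, -0.2039, 0.1112]
tool_rot: [-0.006, 0.939, 0.023, 0.343]
contact_force: [-14.7, -0.4, 8.4]
gripper_width: 0.668
grasp_force: 67.2
```

```bash
python3 - <<'E'
from h import *
A=now();show(A);print(manip.state()["contact_force"])
a=grab("top");s=grab("scene");w=grab("wrist");o=np.zeros((600,800,3),np.uint8)
o[:300,:400]=cv2.resize(a["img"][150:230,295:402],(400,300),interpolation=2);o[:300,400:]=cv2.resize(s["img"][180:255,300:400],(400,300),interpolation=2);o[300:,:480]=cv2.resize(w["img"][150:350,160:480],(480,300));cv2.imwrite("pics/c6.png",o)
E
```

```text
p [ 0.4973 -0.2039  0.1112] x [0.763 0.04  0.645] z [ 0.644  0.027 -0.764]
[-14.74733196  -0.42409585   8.37185558]
```

View pics/c6.png

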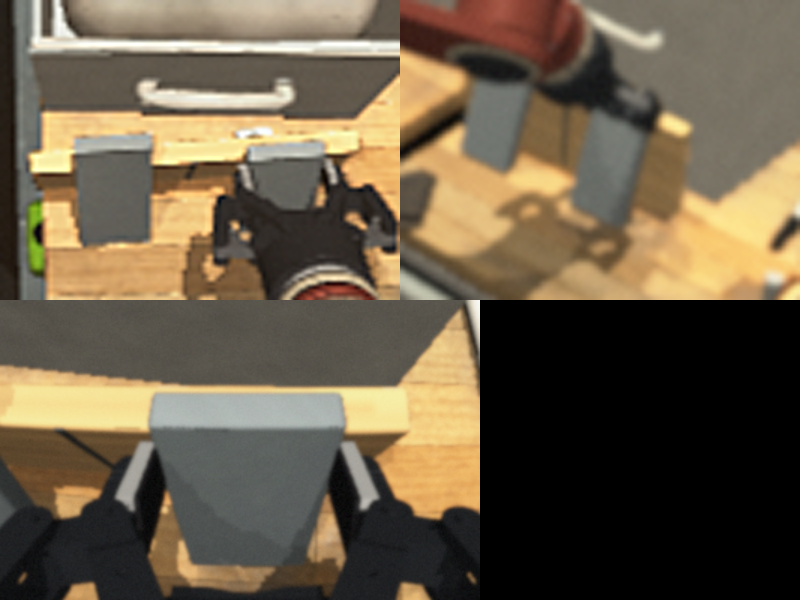

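The short panel leans against the fence in the right half (245–322 vs. mid-line 190, right end 358); residual push 15 N. Ease off, release, retract.

{"api": "move_arm", "payload": {
  "rows": [
    [-0.08,0,-0.07,0,0,0,-1],
    [0,0,0,0,0,0,-1],
    [0,0,0,0,0,0,0.5],
    [0,0,0,0,0,0,1],
    [0,0,0,0,0,0,1],
    [0,0,0,0,0,0,1],
    [0,0,0,0,0,0,1],
    [0,0,0,0,0,0,1]
  ]
}}

```text
time: 19.98
tool_pos: [0.497, -0.2036, 0.1112]
tool_rot: [-0.006, 0.939, 0.023, 0.344]
contact_force: [0.4, -0.2, -0.6]
gripper_width: 0.999
grasp_force: 0.0
```

{"api": "move_arm", "payload": {
  "rows": [
    [0,0,-1,0,0,0,1],
    [0,0,-1.5,0,0,0,1],
    [0,0,-2.5,0,0,0,1],
    [0,0,-2.5,0,0,0,1],
    [1.9,0,-2.3,0,0,0,1],
    [1.9,0,-2.3,0,0,0,1],
    [1.9,0,-2.3,0,0,0,1],
    [1.9,0,-2.3,0,0,0,1],
    [0,3,0,0,0,0,1],
    [0,3,0,0,0,0,1],
    [0,3,0,0,0,0,1],
    [0,0,0,0,0,0,1],
    [0,0,0,0,0,0,1]
  ]
}}

```text
time: 21.07
tool_pos: [0.4511, -0.2961, 0.2876]
tool_rot: [-0.007, 0.939, 0.022, 0.343]
contact_force: [-0.6, -0.3, 0.4]
gripper_width: 1.003
grasp_force: 0.0
```

```bash
python3 - <<'E'
from h import *
show(now())
a=grab("top");s=grab("scene");o=np.zeros((600,800,3),np.uint8)
o[:330,:600]=cv2.resize(a["img"][150:260,290:490],(600,330),interpolation=2);o[330:600,:360]=cv2.resize(s["img"][180:255,300:400],(360,270),interpolation=2);cv2.imwrite("pics/c7.png",o)
E
```

```text
p [ 0.4511 -0.2961  0.2876] x [0.763 0.037 0.645] z [ 0.645  0.027 -0.764]
```

View pics/c7.png

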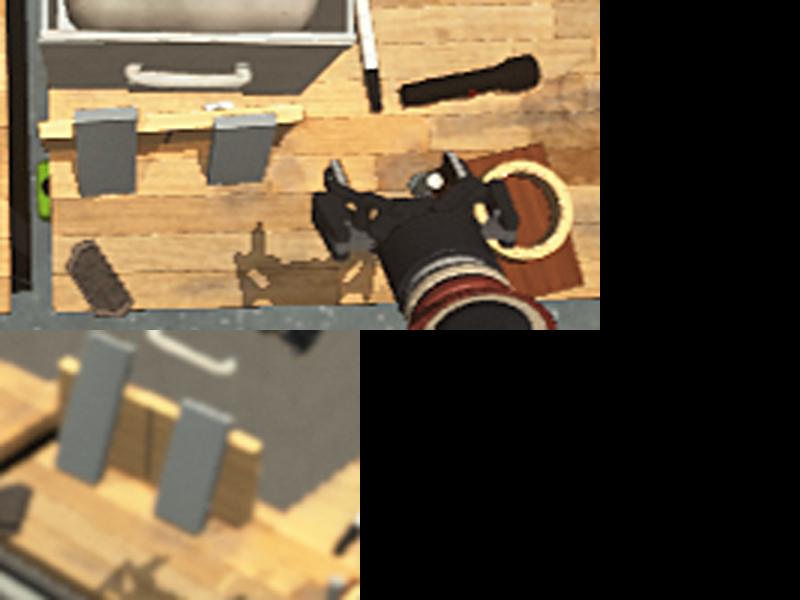

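Both panels lean square on the fence, long one left and short one right, with the block and tape in place. Handing in.

```bash
python3 -c "
from plant import manip
print(manip.job_done())"
```

```text
the job is handed in; nothing more can be done
None
```

I handed the job in at about 21 s: both panels lean square on the fence, long one left and short one right, with the block, tape and bystanders in place in the last pictures. No verdict came back, I viewed 12 pictures (limit 10), and the wrist force briefly reached about 89 N while pressing the short panel on the fence (under 120 N; I couldn't check how much, if any, went through the gripper's body).

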